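# Pair the upper casts with their lowers in the case pans

### The job

Put the three dental cases together: each grey case pan already holds one lower plaster cast, and its upper lies loose on the bench. Put each bare-plaster upper cast into the empty half of the pan that holds its matching lower (large full arch with large full arch, small child's arch with child's arch, half arch with half arch), lying flat on the pan's floor with its teeth up, set down gently and not dropped. Leave the lower casts and the pink denture set-up where they are.

Things in the scene. Friction and masses are not known exactly. Their poses are not given: they have to be found in the camera images.
- upper_full: Large full-arch UPPER cast, bare cream-coloured stone: solid base with pointed front, closed palate, U of 14 teeth. 56 mm long (x -30 to +26), 62 mm wide, 28 mm tall; upright parallel sides at y = +-31 mm (x -11 to +20) up to 16 mm high. About 110 g. Loose on the bench, teeth up. Origin: underside, at the middle of the grip; z up, front teeth to -x.
- upper_child: Small child's full-arch UPPER cast, bare cream-coloured stone, same form with 10 teeth: 42 mm long (x -22 to +20), 46.5 mm wide, 23.5 mm tall; upright parallel sides 46.5 mm apart (x -8 to +15) up to 14 mm high. About 60 g. Loose on the bench, teeth up. Origin: underside, at the middle of the grip; z up, front teeth to -x.
- upper_half: Half-arch UPPER cast, bare cream-coloured stone: oblong block with one row of 6 teeth, 56 mm long (x), 30 mm wide (y, upright parallel sides up to 15 mm high), 28 mm tall. About 50 g. Loose on the bench, teeth up. Origin: underside, at the middle of the grip; z up, front teeth to -x.
- pan_full: Open grey plastic case pan (the three are alike), fixed: 140 (x) x 200 (y) mm outside, 36 mm tall, walls and floor 3 mm. Origin: centre of its underside; y along its length, z up. One half of its length (+y or -y) holds the large full-arch lower cast, about 50 mm from the pan's centre; the upper goes into the empty other half.
- pan_child: Open grey plastic case pan (the three are alike), fixed: 140 (x) x 200 (y) mm outside, 36 mm tall, walls and floor 3 mm. Origin: centre of its underside; y along its length, z up. One half of its length (+y or -y) holds the child's small lower cast, about 50 mm from the pan's centre; the upper goes into the empty other half.
- pan_half: Open grey plastic case pan (the three are alike), fixed: 140 (x) x 200 (y) mm outside, 36 mm tall, walls and floor 3 mm. Origin: centre of its underside; y along its length, z up. One half of its length (+y or -y) holds the half-arch lower cast, about 50 mm from the pan's centre; the upper goes into the empty other half.
- lower_full: Large full-arch LOWER cast, cream-coloured stone: open horseshoe (no palate), 14 teeth, about 54 mm long (x -31 to +23), 64 mm wide, 28 mm tall. Loose on its pan's floor, to be left there. Origin: underside, between its two side rows; z up, front teeth to -x.
- lower_child: Small child's LOWER cast, cream-coloured stone: open horseshoe, 10 teeth, about 41 mm long, 48 mm wide, 23.5 mm tall. Loose on its pan's floor, to be left there. Origin: underside, between its two side rows; z up, front teeth to -x.
- lower_half: Half-arch LOWER cast, cream-coloured stone: oblong block, 56 mm long (x), 30 mm wide, 28 mm tall, one row of 6 teeth. Loose on its pan's floor, to be left there. Origin: underside, at its centre; z up, front teeth to -x.
- denture: Bystander: denture set-up standing loose among the upper casts: white plaster base, pink gum and palate, ivory teeth; 55 mm long, 61 mm wide, 31 mm tall. Origin: centre of its underside, z up. To be left alone.

How it is judged (in metres and radians):
At the end, for the whole second after the job is handed in: Each upper cast is released and at rest in the pan of its own kind, its origin within the pan's inside, its underside within about 5 mm of the pan's floor and its base level to 0.08 rad (teeth up); the three lower casts and the denture set-up stand upright within 15 mm of where they began (x of upper_full in the frame of pan_full between -0.065 and 0.065 m and y of upper_full in the frame of pan_full between -0.095 and 0.095 m and z of upper_full in the frame of pan_full between -0.002 and 0.008 m and angle between each of upper_full, upper_child, upper_half's own z axis and vertical below 0.08 rad and linear speed of each of upper_full, upper_child, upper_half, lower_full, lower_child, lower_half, denture below 0.01 m/s and angular speed of each of upper_full, upper_child, upper_half below 0.1 rad/s and x of upper_child in the frame of pan_child between -0.065 and 0.065 m and y of upper_child in the frame of pan_child between -0.095 and 0.095 m and z of upper_child in the frame of pan_child between -0.002 and 0.008 m and x of upper_half in the frame of pan_half between -0.065 and 0.065 m and y of upper_half in the frame of pan_half between -0.095 and 0.095 m and z of upper_half in the frame of pan_half between -0.002 and 0.008 m and distance of each of lower_full, lower_child, lower_half, denture from where it was at the start of the episode below 0.015 m and angle between each of lower_full, lower_child, lower_half, denture's own z axis and vertical below 0.1 rad); the robot touches nothing.
It fails at once if a lower cast is shifted by more than 15 mm (distance of any of lower_full, lower_child, lower_half from where it was at the start of the episode above 0.015 m).
It fails at once if the denture set-up is shifted by more than 15 mm (distance of denture from where it was at the start of the episode above 0.015 m).
It fails at once if an upper cast is dropped or thrown: out of the fingers and faster than 0.7 m/s (a free fall of about 25 mm) ((linear speed of upper_full above 0.7 m/s and contact force between upper_full and the fingers below 0.05 N) or (linear speed of upper_child above 0.7 m/s and contact force between upper_child and the fingers below 0.05 N) or (linear speed of upper_half above 0.7 m/s and contact force between upper_half and the fingers below 0.05 N)).
It also fails if it takes over 96 s, if anything falls off the work surface, if the arm or the gripper's body presses on something with over 40 N, if the wrist force passes 120 N, or if a joint passes its speed limit or range.

### The arm

A 6-joint arm with a two-finger parallel gripper is mounted at the origin on the work surface. World frame = base frame: x ahead of the robot, y to its left, z up, the work surface at z = 0. Lengths are in mm, angles in rad, forces in N, time in s.
With the tool pointing down it reaches from about 275 to 1000 mm from the base axis. Payload 8.4 kg.
Tool frame: the origin (TCP) lies midway between the tips of the shut fingers; the grasp point (between the pads) lies env.grasp_offset behind it (env.grasp_offset is the distance from the TCP to the grasp point, in mm); z points along the fingers, y is the line along which they close (so a half turn about z gives the same grasp; the last joint's range is limited). The gripper opens to 85 mm and grips with 20 to 120 N. Pads are 22 mm wide; open, the fingers measure 114 mm over their backs; the gripper's body (76 mm by 85 mm) begins 54 mm behind the grasp point. The pads swing forward as they close: fully open they stand 13 mm farther back than shut.
Start: joints at [-1.113, 0.353, 1.633, -0, 1.155, -0.002], TCP at [277.355, -560.091, 231.281] pointing down, gripper open.
Joint ranges: [-2.63, 2.63], [-0.92, 2.1], [0.06, 2.66], [-1.3, 4.44], [0, 2.69], [-3.02, 3.02]. Speed limits (rad/s): [2.22, 2.22, 2.79, 3.14, 3.14, 3.14].

### API

Orientations are given as a unit quaternion [x, y, z, w].
In Python, from bench import env, vision gives the robot as it stands. The module is installed in compiled form; this text tells all that it offers.
- The arm moves only by the tool jog_arm, never from a script. Its argument "rows" is a list of rows, each a list of 7 numbers: the opening, from -1 (shut) to 1 (fully open), then the shift along the tool's x, y, z each as a share of 0.3 m, from -1 to 1, then the turn, a rotation vector about the tool's x, y, z each as a share of 360 degrees, from -1 to 1. In form: [[fingers, tx, ty, tz, ax, ay, az], ...]. A call has 1 to 5 rows; each row is the pose to reach, as a shift and turn from the pose commanded when the call began, along the tool's axes at that moment, turning the shorter way round; what a row does not reach only later rows make up. A row lasts 1/12 s, in which the tool goes at most 41.7 mm and 7.16 degrees, less where a joint would pass 70% of its speed; a pose out of reach is approached as far as the arm can. A call with a number of a shift or a turn outside -1 to 1 is refused whole. A call with a gripper value outside its range is refused whole. The fingers move at their own pace and stop on an object; "grip_force" is the grip in N (left out, the last holds). Time passes only in rows, so rows that repeat a pose let the fingers close. It gives the time, the measured TCP pose, the force, the opening and the grip force at its end, in the units of the state.
- env.sense(): the state, without advancing time (a new reading comes with each control period).
- vision.camera(name): name is "scene" or "top"; returns the picture (480x640x3 uint8, blue, green, red); there is no depth.
- vision.camera_params(name): a dict with "mtx" (3x3 intrinsics, pixels), "camera_from_world" (4x4, takes a point from world to camera coordinates). Camera axes: x right, y up, looking along -z (the intrinsics and any distortion apply to the point x, -y, -z); pixel columns grow to the right and rows downward; lengths in mm; the calibration is good to about 2 mm. A picture is of the moment at which its call begins. camera_params takes no time and is no camera call.
- env.finish_job(): hands the job in; it is judged then, once.
The state is a dict: "clock": time; "qpos": joint angles; "dq": joint speeds; "joint_efforts": joint torques, N m; "ee_pos": TCP position; "ee_rot": TCP orientation; "ft_force": force on the tool from outside, world axes, zero at the start; "torque": the same for the moment, N m; "finger_gap": finger opening in mm; "gripper_force": force on a finger pad.
Only numpy, scipy, OpenCV 4.12 (cv2) and the standard library are available. Lean on these libraries where they do the work, as an engineer would, in place of code of your own. Each camera call takes 0.05 s, during which the arm holds its last target. There are 200 camera calls.

## Working session

There is one attempt and no reset: what is moved stays moved. The work goes in short steps, Python scripts to look and compute and a tool call to move; the robot and the scene stay as the last step left them, time stands still between calls to the robot, and variables do not carry over. Pictures are saved under pics/ and viewed, at most 14 in all, crops included, and the job is handed in when it is done.

Besides the shell and the picture viewer there is one more tool, called in YAML: its name, and indented under it one key for each argument. jog_arm: Moves the arm, as the interface text tells. Its arguments: {"type":"object","properties":{"rows":{"type":"array"},"grip_force":{"type":"number"}},"required":["rows"]}

```bash
mkdir -p pics
python3 - <<'E'
from bench import env, vision
import cv2,numpy as np
for n in("top","scene"):
    cv2.imwrite(f"pics/{n}0.png",vision.camera(n)); p=vision.camera_params(n); print(n,np.round(p["mtx"],1).tolist(),np.round(p["camera_from_world"],3).tolist(), [k for k in p])
print(env.sense(),env.grasp_offset)
E
```

```text
top [[566.8, 0.0, 326.3], [0.0, 566.8, 233.0], [0.0, 0.0, 1.0]] [[0.01, -1.0, -0.021, 29.303], [0.997, 0.009, 0.078, -543.897], [-0.078, -0.021, 0.997, -893.107], [0.0, 0.0, 0.0, 1.0]] ['mtx', 'camera_from_world']
scene [[562.9, 0.0, 319.2], [0.0, 562.9, 248.2], [0.0, 0.0, 1.0]] [[0.105, 0.994, 0.014, -94.129], [-0.686, 0.063, 0.725, 333.274], [0.72, -0.086, 0.689, -1597.51], [0.0, 0.0, 0.0, 1.0]] ['mtx', 'camera_from_world']
{'clock': 0.1, 'qpos': array([-1.11337166e+00,  3.53562021e-01,  1.63408540e+00,  1.72302307e-05,
        1.15521124e+00, -2.39972594e-03]), 'dq': array([-0.00051036, -0.00108499, -0.00162142,  0.00075349,  0.00194907,
        0.00058126]), 'joint_efforts': array([-1.22544745e-03, -6.06358480e+01, -3.42820251e+01, -6.13852512e-05,
        4.03786704e-03, -3.70912005e-05]), 'ee_pos': array([ 277.1774606 , -559.67934784,  230.63632412]), 'ee_rot': array([ 9.73687007e-01,  2.27888595e-01, -1.35100467e-04, -6.18468728e-04]), 'ft_force': array([-0.87767306,  0.11344229,  0.2254579 ]), 'torque': array([-0.0230778 ,  0.10618914,  0.04519611]), 'gripper_force': 0.0, 'finger_gap': 85.30661672885762} 18.700000000000003
```

View pics/top0.png

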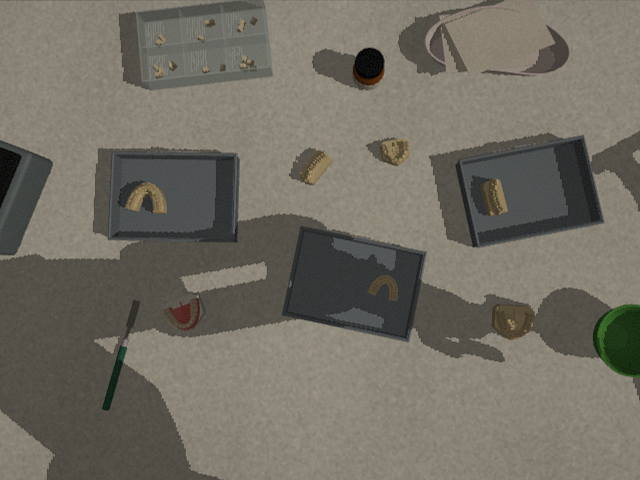

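View pics/scene0.png

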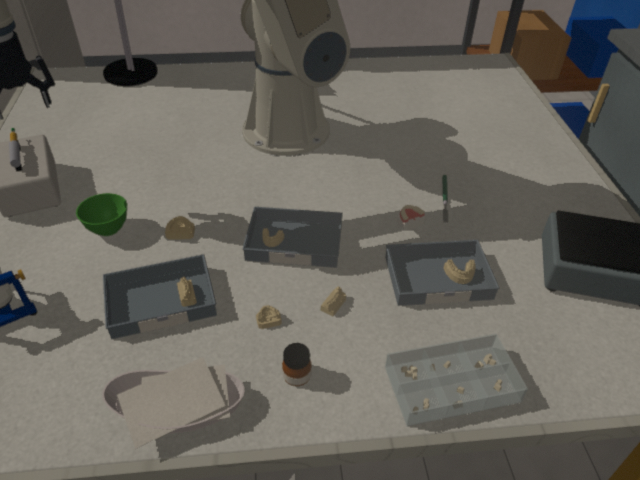

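The top view has image up = +x and image right = −y. The uppers are half (315,167), child (394,152) and full (512,320). The free pan halves are the right of the full pan (~205,195), the left of the child pan (~325,275) and the right of the half pan (~560,185). The denture is at (184,314).

```bash
cat > h.py <<'E'
import cv2,numpy as np
from bench import env,vision
def ray(n,uv,z):
    p=vision.camera_params(n);T=p["camera_from_world"];R=T[:3,:3]
    uv=np.atleast_2d(np.float64(uv));d=(np.linalg.inv(p["mtx"])@np.c_[uv,np.ones(len(uv))].T).T*[1,-1,-1]
    d=d@R;c=-R.T@T[:3,3];return c+d*((z-c[2])/d[:,2])[:,None]
def proj(n,P):
    p=vision.camera_params(n);T=p["camera_from_world"]
    q=np.atleast_2d(P)@T[:3,:3].T+T[:3,3];q=q*[1,-1,-1];q=q@p["mtx"].T;return q[:,:2]/q[:,2:]
E
python3 - <<'E'
from h import *
a=cv2.imread("pics/top0.png");b=cv2.imread("pics/scene0.png")
ts=[]
hsv=cv2.cvtColor(a,cv2.COLOR_BGR2HSV)
for n,(u,v) in dict(full=(512,320),child=(394,152),half=(315,167)).items():
    P=ray("top",(u,v),10)[0]; print(n,P.round(), hsv[v,u],hsv[v-28,u-25])
    s=proj("scene",P)[0]; 
    for im,(x,y) in((a,(u,v)),(b,s)):
        x,y=int(x)-26,int(y)-26; t=cv2.resize(im[y:y+52,x:x+52],(260,260),interpolation=cv2.INTER_NEAREST)
        t=np.clip(t*1.6,0,255).astype(np.uint8)
        for k in range(0,52,10): cv2.putText(t,str(x+k),(k*5,8),0,.28,(255,0,0));cv2.putText(t,str(y+k),(0,k*5+8),0,.28,(0,0,255))
        ts.append(t)
cv2.imwrite("pics/m.png",np.vstack([np.hstack(ts[0::2]),np.hstack(ts[1::2])]))
s=hsv[...,1];cv2.imwrite("pics/s.png",np.clip(s*2.,0,255).astype(np.uint8))
E
```

```text
full [ 407. -265.   10.] [21 98 96] [ 18  36 141]
child [679. -76.  10.] [ 18  93 142] [ 18  35 146]
half [654.  54.  10.] [ 20 100 148] [ 25  32 144]
```

View pics/m.png

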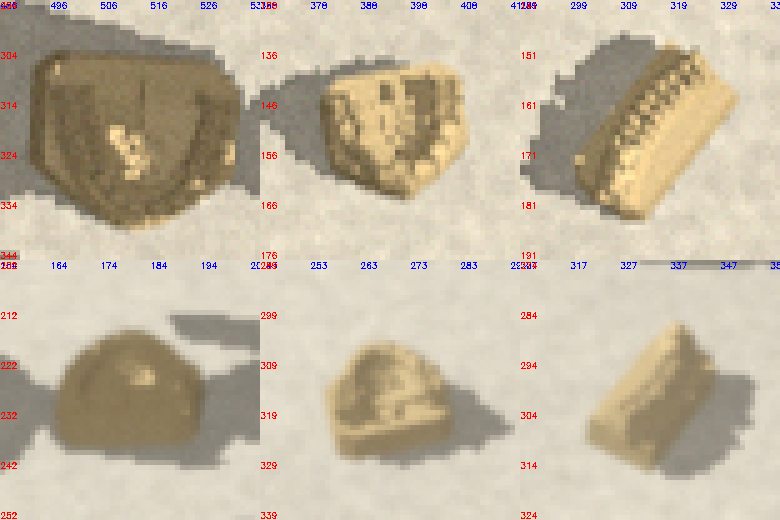

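View pics/s.png

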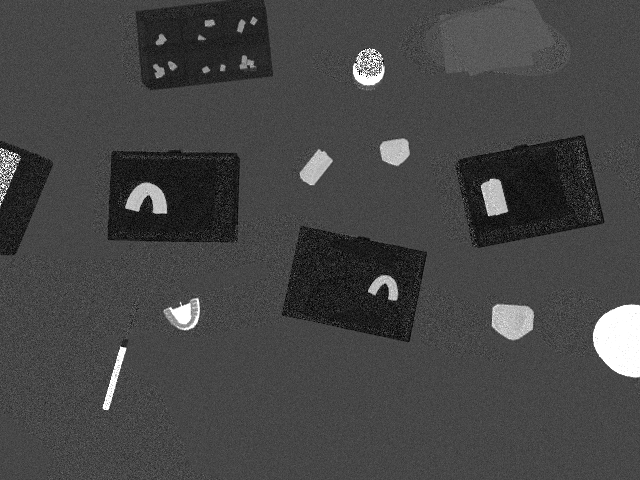

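The saturation channel separates the plaster (bright) and the pans (dark) cleanly. I'll measure both from its contours.

```bash
cat >> h.py <<'E'
def blobs(n,img,lo,hi,amin,amax,k=3):
    s=cv2.medianBlur(cv2.cvtColor(img,cv2.COLOR_BGR2HSV)[...,1],3)
    m=cv2.inRange(s,lo,hi); m=cv2.morphologyEx(m,cv2.MORPH_CLOSE,np.ones((k,k)))
    return [c[:,0] for c in cv2.findContours(m,0,cv2.CHAIN_APPROX_NONE)[0] if amin<cv2.contourArea(c)<amax]
E
python3 - <<'E'
from h import *
a=cv2.imread("pics/top0.png")
for c in blobs("top",a,60,255,350,3000):
    w=ray("top",c,8)[:,:2].astype(np.float32); h=cv2.convexHull(w)
    r=cv2.minAreaRect(w); ap=cv2.approxPolyDP(h,3,True)[:,0]
    print("px",c.mean(0).round(),"rect",np.round(r[0],1),np.round(r[1],1),round(r[2],1))
    e=np.roll(ap,-1,0)-ap
    print([(p.round().tolist(),round(float(np.hypot(*d))),round(float(np.degrees(np.arctan2(d[1],d[0])))%180)) for p,d in zip(ap,e)])
print("PANS")
for c in blobs("top",a,0,26,5000,14000,7):
    w=ray("top",c,36)[:,:2].astype(np.float32); r=cv2.minAreaRect(w)
    print(c.mean(0).round(),np.round(r[0],1),np.round(r[1],1),round(r[2],1))
E
```

```text
px [114. 378.] rect [306.8 376. ] [ 11.7 103.5] 75.8
[([356.0, 360.0], 10, 109), ([353.0, 370.0], 91, 166), ([265.0, 392.0], 8, 14), ([257.0, 390.0], 9, 112), ([260.0, 382.0], 98, 167)]
px [622. 340.] rect [ 377.9 -429.8] [ 72.8 115.4] 88.1
[([435.0, -452.0], 32, 108), ([425.0, -422.0], 28, 130), ([407.0, -401.0], 17, 157), ([391.0, -394.0], 21, 178), ([370.0, -393.0], 21, 26), ([352.0, -402.0], 31, 45), ([330.0, -424.0], 24, 67), ([321.0, -446.0], 19, 86), ([320.0, -464.0], 114, 178), ([433.0, -468.0], 16, 85)]
px [512. 319.] rect [ 404.3 -266. ] [65.6 55.5] 89.0
[([426.0, -234.0], 29, 179), ([397.0, -233.0], 30, 52), ([378.0, -257.0], 19, 91), ([378.0, -276.0], 26, 128), ([395.0, -297.0], 26, 175), ([420.0, -299.0], 13, 45), ([430.0, -290.0], 48, 87), ([432.0, -242.0], 10, 129)]
px [184. 313.] rect [407.3 264.5] [45.4 59.7] 20.3
[([436.0, 245.0], 57, 111), ([416.0, 298.0], 12, 18), ([405.0, 294.0], 30, 51), ([386.0, 271.0], 20, 95), ([388.0, 251.0], 24, 153), ([409.0, 241.0], 28, 8)]
px [385. 287.] rect [459.3 -60.8] [48.5 36.1] 73.3
[([454.0, -34.0], 11, 46), ([446.0, -42.0], 37, 
[... 947 characters left out ...]
75.0, 558.0], 27, 76)]
px [394. 151.] rect [679.5 -77.1] [43.8 48.2] 8.6
[([697.0, -99.0], 11, 51), ([703.0, -91.0], 32, 99), ([698.0, -59.0], 9, 136), ([691.0, -53.0], 24, 8), ([668.0, -56.0], 28, 69), ([658.0, -82.0], 26, 136), ([677.0, -101.0], 20, 5)]
px [369.  67.] rect [824.  -33.1] [61.9 51.8] 0.2
[([855.0, -42.0], 24, 103), ([850.0, -19.0], 25, 153), ([827.0, -7.0], 21, 5), ([807.0, -9.0], 20, 48), ([793.0, -24.0], 26, 102), ([798.0, -49.0], 20, 150), ([815.0, -59.0], 24, 8), ([839.0, -56.0], 21, 41)]
PANS
[355. 284.] [464.8 -11. ] [205.7 147.8] 78.9
[173. 197.] [600.8 280.4] [209.4 148.4] 89.3
[529. 191.] [ 613.4 -286. ] [148.5 212.4] 11.7
[204.  43.] [855.1 239.2] [141.  215.5] 7.0
```

```bash
cat > plan.py <<'E'
import numpy as np,sys,json
from bench import env
from scipy.spatial.transform import Rotation as R
# waypoints: x y z yaw(tool x, deg); prints per-call shift/turn shares
def plan(wps,start=None):
    s=env.sense()
    if start is None:
        X=R.from_quat(s["ee_rot"]).as_matrix()[:,0]; start=[*s["ee_pos"],np.degrees(np.arctan2(X[1],X[0]))]
    p=np.array(start[:3]);y=start[3];print("from",p.round(1),round(y,2))
    for w in wps:
        n=max(1,int(np.ceil(max(np.linalg.norm(np.array(w[:3])-p)/190,abs(w[3]-y)/34))))
        p0,y0=p.copy(),y
        for i in range(1,n+1):
            q=p0+(np.array(w[:3])-p0)*i/n; b=y0+(w[3]-y0)*i/n
            c,t=np.cos(np.radians(y)),np.sin(np.radians(y)); d=q-p
            sh=np.round(np.array([d[0]*c+d[1]*t,d[0]*t-d[1]*c,-d[2]])/300,3); a=round(-(b-y)/360,4)
            e=sh*300; p=p+[e[0]*c+e[1]*t,e[0]*t-e[1]*c,-e[2]]; y-=a*360
            print(sh.tolist(),a,"->",p.round(1),round(y,1))
E
python3 -c "
from plan import *
plan([(406,-265.5,150,-2.5),(406,-265.5,40,-2.5),(406,-265.5,3,-2.5)],[277.355,-560.091,231.281,26.35])"
```

```text
from [ 277.4 -560.1  231.3] 26.35
[0.41, -0.345, 0.135] 0.0401 -> [ 341.6 -412.8  190.8] 11.9
[0.311, -0.436, 0.136] 0.04 -> [ 405.9 -265.5  150. ] -2.5
[0.0, -0.0, 0.367] 0.0 -> [ 405.9 -265.5   39.9] -2.5
[0.0, -0.0, 0.123] 0.0 -> [ 405.9 -265.5    3. ] -2.5
```

jog_arm:
  rows:
    - [1,0.41,-0.345,0.135,0,0,0.0401]
    - [1,0.41,-0.345,0.135,0,0,0.0401]
    - [1,0.41,-0.345,0.135,0,0,0.0401]
    - [1,0.41,-0.345,0.135,0,0,0.0401]
    - [1,0.41,-0.345,0.135,0,0,0.0401]

```text
clock: 0.52
ee_pos: [342.0, -406.0, 188.3]
ee_rot: [0.994, 0.105, -0.001, -0.003]
ft_force: [-0.3, -0.0, -0.9]
finger_gap: 85.7
gripper_force: 0.0
```

jog_arm:
  rows:
    - [1,0.311,-0.436,0.136,0,0,0.04]
    - [1,0.311,-0.436,0.136,0,0,0.04]
    - [1,0.311,-0.436,0.136,0,0,0.04]
    - [1,0.311,-0.436,0.136,0,0,0.04]
    - [1,0.311,-0.436,0.136,0,0,0.04]

```text
clock: 0.93
ee_pos: [406.1, -260.1, 148.2]
ee_rot: [1.0, -0.021, -0.001, -0.002]
ft_force: [-0.6, 1.1, -0.9]
finger_gap: 85.2
gripper_force: 0.0
```

jog_arm:
  rows:
    - [1,0,0,0.1,0,0,0]
    - [1,0,0,0.2,0,0,0]
    - [1,0,0,0.3,0,0,0]
    - [1,0,0,0.367,0,0,0]
    - [1,0,0,0.367,0,0,0]

```text
clock: 1.35
ee_pos: [403.5, -264.0, 36.4]
ee_rot: [1.0, -0.022, -0.003, -0.002]
ft_force: [-0.5, 0.8, -0.1]
finger_gap: 85.6
gripper_force: 0.0
```

jog_arm:
  rows:
    - [0.8,0,0,0,0,0,0]
    - [0.8,0,0,0,0,0,0]
    - [0.8,0,0,0,0,0,0]
    - [0.8,0,0,0,0,0,0]

```text
clock: 1.68
ee_pos: [406.8, -266.2, 41.3]
ee_rot: [1.0, -0.022, 0.001, 0.001]
ft_force: [1.3, -0.9, -0.5]
finger_gap: 76.6
gripper_force: 0.0
```

Run:
```python
from h import *
o=[]
for n,w in(("top",(512,320)),("scene",(180,228))):
    im=vision.camera(n);x,y=w[0]-40,w[1]-40
    o.append(np.clip(cv2.resize(im[y:y+75,x:x+80],(400,375),interpolation=cv2.INTER_CUBIC)*1.6,0,255).astype(np.uint8))
cv2.imwrite("pics/g1.png",np.hstack(o)); s=env.sense();print(s["ee_pos"],s["ee_rot"],s["finger_gap"])
```

```text
[ 406.57226506 -265.99151444   40.93601993] [ 9.99762127e-01 -2.17877496e-02  8.43249379e-04  5.22290891e-04] 76.22914954899056
```

View pics/g1.png

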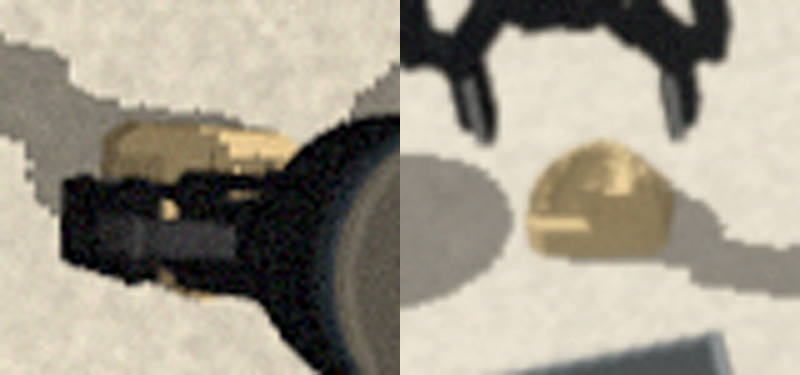

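Run:
```python
from h import *
from scipy.optimize import brentq
for uv in((157,216),(195.6,215)):
    z=brentq(lambda z:ray("scene",uv,z)[0][0]-407,-50,200);print(ray("scene",uv,z).round(1))
print(ray("scene",[(140+127/5,188+230/5),(140+272/5,188+240/5)],8).round(1))
```

```text
[[ 407.  -309.5   50.3]]
[[ 407.  -225.8   46.9]]
[[ 420.6 -297.3    8. ]
 [ 433.2 -232.4    8. ]]
```

jog_arm:
  rows:
    - [0.8,0,0,0.05,0,0,0]
    - [0.8,0,0,0.09,0,0,0]
    - [0.8,0,0,0.12,0,0,0]
    - [0.8,0,0,0.137,0,0,0]
    - [0.8,0,0,0.137,0,0,0]
  grip_force: 40

```text
clock: 2.2
ee_pos: [405.4, -265.2, -1.9]
ee_rot: [1.0, -0.022, -0.001, -0.0]
ft_force: [-1.1, 0.7, 0.2]
finger_gap: 77.2
gripper_force: 0.0
```

jog_arm:
  rows:
    - [0.6,0,0,0,0,0,0]
    - [0.4,0,0,0,0,0,0]
    - [0.2,0,0,0,0,0,0]
    - [0.2,0,0,0,0,0,0]
    - [0.2,0,0,0,0,0,0]

```text
clock: 2.62
ee_pos: [406.2, -265.7, -0.6]
ee_rot: [1.0, -0.022, 0.0, 0.0]
ft_force: [-1.2, 0.7, 6.5]
finger_gap: 60.9
gripper_force: 44.3
```

jog_arm:
  rows:
    - [0.2,0,0,0,0,0,0]
    - [0.2,0,0,0,0,0,0]
    - [0.2,0,0,0,0,0,0]
    - [0.2,0,0,0,0,0,0]

```text
clock: 2.95
ee_pos: [406.2, -265.7, -0.6]
ee_rot: [1.0, -0.022, 0.0, 0.0]
ft_force: [-0.8, 0.3, 7.6]
finger_gap: 61.0
gripper_force: 44.3
```

```bash
python3 -c "
from plan import *
plan([(406,-265.5,119,-2.5),(600,233,120,88.5),(600,233,40,88.5),(600,233,4,88.5)],[406,-265.5,-1.1,-2.5])"
```

```text
from [ 406.  -265.5   -1.1] -2.5
[0.0, -0.0, -0.4] -0.0 -> [ 406.  -265.5  118.9] -2.5
[0.191, -0.563, -0.001] -0.0843 -> [470.6 -99.3 119.2] 27.8
[0.449, -0.389, -0.001] -0.0842 -> [535.2  66.8 119.5] 58.2
[0.584, -0.109, -0.002] -0.0843 -> [599.8 232.9 120.1] 88.5
[0.0, 0.001, 0.267] 0.0 -> [600.1 232.9  40. ] 88.5
[0.0, -0.0, 0.12] 0.0 -> [600.1 232.9   4. ] 88.5
```

jog_arm:
  rows:
    - [0.2,0,0,-0.04,0,0,0]
    - [0.2,0,0,-0.12,0,0,0]
    - [0.2,0,0,-0.22,0,0,0]
    - [0.2,0,0,-0.33,0,0,0]
    - [0.2,0,0,-0.4,0,0,0]

```text
clock: 3.37
ee_pos: [406.6, -265.9, 121.5]
ee_rot: [1.0, -0.022, 0.001, 0.001]
ft_force: [0.9, -1.0, -1.3]
finger_gap: 60.9
gripper_force: 44.4
```

jog_arm:
  rows:
    - [0.2,0.03,-0.08,0,0,0,-0.012]
    - [0.2,0.07,-0.2,0,0,0,-0.03]
    - [0.2,0.11,-0.33,0,0,0,-0.05]
    - [0.2,0.15,-0.45,0,0,0,-0.069]
    - [0.2,0.191,-0.563,0,0,0,-0.0843]

```text
clock: 3.78
ee_pos: [470.7, -97.5, 119.1]
ee_rot: [0.97, 0.244, 0.0, 0.0]
ft_force: [0.7, -0.7, -1.9]
finger_gap: 61.0
gripper_force: 44.3
```

jog_arm:
  rows:
    - [0.2,0.09,-0.08,0,0,0,-0.017]
    - [0.2,0.18,-0.156,0,0,0,-0.034]
    - [0.2,0.27,-0.234,0,0,0,-0.051]
    - [0.2,0.36,-0.312,0,0,0,-0.067]
    - [0.2,0.449,-0.389,-0.001,0,0,-0.0842]

```text
clock: 4.2
ee_pos: [535.3, 68.8, 119.2]
ee_rot: [0.873, 0.488, 0.0, 0.0]
ft_force: [0.3, 0.2, -1.3]
finger_gap: 60.8
gripper_force: 44.3
```

jog_arm:
  rows:
    - [0.2,0.13,-0.024,0,0,0,-0.017]
    - [0.2,0.27,-0.05,0,0,0,-0.036]
    - [0.2,0.41,-0.076,0,0,0,-0.056]
    - [0.2,0.52,-0.097,0,0,0,-0.074]
    - [0.2,0.584,-0.109,-0.002,0,0,-0.0843]

```text
clock: 4.62
ee_pos: [600.9, 237.0, 119.8]
ee_rot: [0.713, 0.701, 0.001, 0.0]
ft_force: [0.4, -1.3, 0.2]
finger_gap: 61.0
gripper_force: 44.3
```

jog_arm:
  rows:
    - [0.2,0,0,0.03,0,0,0]
    - [0.2,0,0,0.1,0,0,0]
    - [0.2,0,0,0.17,0,0,0]
    - [0.2,0,0,0.24,0,0,0]
    - [0.2,0,0,0.267,0,0,0]

```text
clock: 5.03
ee_pos: [597.5, 231.6, 36.5]
ee_rot: [0.717, 0.697, -0.002, -0.001]
ft_force: [-0.8, -0.1, -2.7]
finger_gap: 60.7
gripper_force: 44.3
```

Run:
```python
from h import *
o=[]
for n,w in(("top",(180,195)),("scene",(440,265))):
    im=vision.camera(n);x,y=w[0]-80,w[1]-75
    o.append(np.clip(cv2.resize(im[y:y+150,x:x+160],(400,375),interpolation=cv2.INTER_CUBIC)*1.6,0,255).astype(np.uint8))
cv2.imwrite("pics/g2.png",np.hstack(o)); s=env.sense();print(s["ee_pos"],s["ee_rot"],s["finger_gap"])
```

```text
[598.07171783 231.84228909  37.74503111] [ 0.71653667  0.69754659 -0.00184249 -0.00075621] 61.07112641875764
```

View pics/g2.png

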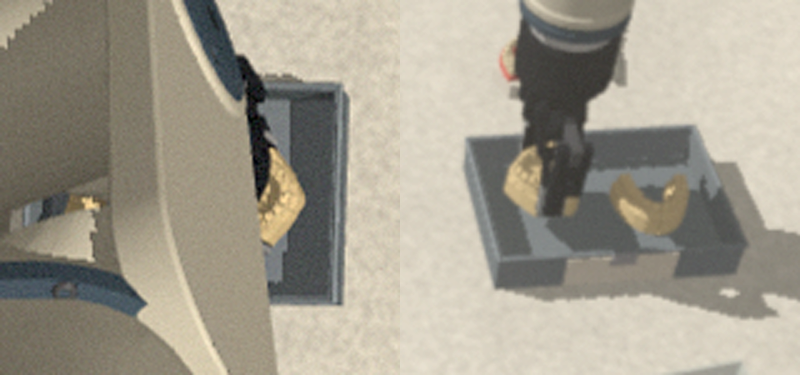

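The cast is held level over the empty right half, with the lower untouched. I'll set it down.

jog_arm:
  rows:
    - [0.2,0,0,0.03,0,0,0]
    - [0.2,0,0,0.06,0,0,0]
    - [0.2,0,0,0.085,0,0,0]
    - [0.2,0,0,0.105,0,0,0]
    - [0.2,0,0,0.115,0,0,0]

```text
clock: 5.55
ee_pos: [599.4, 232.8, 4.2]
ee_rot: [0.716, 0.698, -0.0, -0.0]
ft_force: [-0.7, 0.7, -1.8]
finger_gap: 60.7
gripper_force: 44.4
```

jog_arm:
  rows:
    - [0.2,0,0,0.004,0,0,0]
    - [0.2,0,0,0.008,0,0,0]
    - [0.2,0,0,0.01,0,0,0]
    - [0.2,0,0,0.01,0,0,0]
    - [0.2,0,0,0.01,0,0,0]

```text
clock: 5.97
ee_pos: [599.9, 233.1, 2.5]
ee_rot: [0.716, 0.698, 0.0, 0.0]
ft_force: [-0.3, -1.1, 1.6]
finger_gap: 60.6
gripper_force: 44.7
```

jog_arm:
  rows:
    - [0.5,0,0,0,0,0,0]
    - [0.6,0,0,0,0,0,0]
    - [0.7,0,0,0,0,0,0]
    - [0.7,0,0,0,0,0,0]
    - [0.7,0,0,0,0,0,0]

```text
clock: 6.38
ee_pos: [599.8, 233.0, 2.1]
ee_rot: [0.716, 0.698, 0.0, 0.0]
ft_force: [0.1, 0.4, 0.2]
finger_gap: 72.7
gripper_force: 0.0
```

jog_arm:
  rows:
    - [0.7,0,0,-0.03,0,0,0]
    - [0.7,0,0,-0.1,0,0,0]
    - [0.7,0,0,-0.2,0,0,0]
    - [0.7,0,0,-0.3,0,0,0]
    - [0.7,0,0,-0.39,0,0,0]

```text
clock: 6.8
ee_pos: [599.9, 233.0, 121.3]
ee_rot: [0.716, 0.698, 0.0, 0.0]
ft_force: [1.2, -0.0, 0.2]
finger_gap: 72.4
gripper_force: 0.0
```

```bash
python3 -c "
from plan import *
plan([(653.8,53.8,120,142),(653.8,53.8,40,142),(653.8,53.8,-1,142),(653.8,53.8,119,142),(620,-325,120,102),(620,-325,40,102)],[600,233,119.5,88.5])"
```

```text
from [600.  233.  119.5] 88.5
[-0.296, 0.097, -0.001] -0.0743 -> [626.8 143.5 119.8] 115.2
[-0.309, -0.046, -0.001] -0.0743 -> [653.8  53.7 120.1] 142.0
[0.0, 0.0, 0.267] -0.0 -> [653.8  53.7  40. ] 142.0
[0.0, 0.0, 0.137] -0.0 -> [653.8  53.7  -1.1] 142.0
[0.0, 0.0, -0.4] -0.0 -> [653.8  53.7 118.9] 142.0
[-0.229, -0.355, -0.001] 0.037 -> [642.4 -72.5 119.2] 128.7
[-0.305, -0.292, -0.001] 0.0371 -> [ 631.2 -198.7  119.5] 115.3
[-0.365, -0.214, -0.002] 0.037 -> [ 620.  -325.1  120.1] 102.0
[0.0, 0.0, 0.267] 0.0 -> [ 620.  -325.1   40. ] 102.0
```

jog_arm:
  rows:
    - [0.6,-0.06,0.02,0,0,0,-0.015]
    - [0.6,-0.12,0.04,0,0,0,-0.03]
    - [0.6,-0.18,0.06,0,0,0,-0.045]
    - [0.6,-0.24,0.08,0,0,0,-0.06]
    - [0.6,-0.296,0.097,-0.001,0,0,-0.0743]

```text
clock: 7.22
ee_pos: [626.8, 142.5, 120.3]
ee_rot: [0.533, 0.846, 0.0, 0.0]
ft_force: [-0.0, 0.8, 0.6]
finger_gap: 68.3
gripper_force: 0.0
```

jog_arm:
  rows:
    - [0.6,-0.07,-0.01,0,0,0,-0.017]
    - [0.6,-0.15,-0.022,0,0,0,-0.036]
    - [0.6,-0.22,-0.033,0,0,0,-0.055]
    - [0.6,-0.28,-0.042,0,0,0,-0.068]
    - [0.6,-0.309,-0.046,-0.001,0,0,-0.0743]

```text
clock: 7.63
ee_pos: [654.2, 51.5, 120.4]
ee_rot: [0.324, 0.946, -0.0, 0.0]
ft_force: [0.6, 0.6, -0.6]
finger_gap: 68.3
gripper_force: 0.0
```

jog_arm:
  rows:
    - [0.4,0,0,0.05,0,0,0]
    - [0.4,0,0,0.12,0,0,0]
    - [0.4,0,0,0.19,0,0,0]
    - [0.4,0,0,0.25,0,0,0]
    - [0.4,0,0,0.267,0,0,0]

```text
clock: 8.05
ee_pos: [651.9, 53.5, 37.4]
ee_rot: [0.326, 0.946, -0.001, -0.002]
ft_force: [-0.4, -0.1, -0.5]
finger_gap: 59.7
gripper_force: 0.0
```

Run:
```python
from h import *
o=[]
for n,w,r in(("top",(200,200),80),("scene",(333,300),40)):
    im=vision.camera(n);x,y=w[0]-r,w[1]-r
    o.append(np.clip(cv2.resize(im[y:y+2*r,x:x+2*r],(400,400),interpolation=cv2.INTER_CUBIC)*1.6,0,255).astype(np.uint8))
cv2.imwrite("pics/g3.png",np.hstack(o)); s=env.sense();print(s["ee_pos"],s["ee_rot"],s["finger_gap"])
```

```text
[652.86136661  53.63695637  39.00861196] [ 3.25458100e-01  9.45555952e-01 -3.91720591e-04 -9.01877251e-04] 59.6100798103836
```

View pics/g3.png

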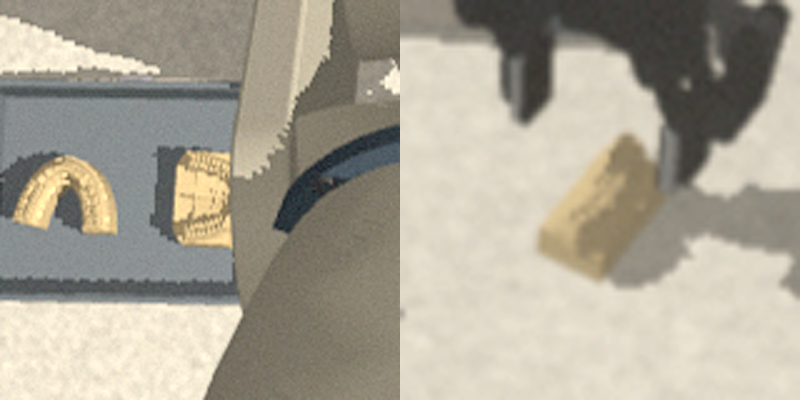

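The full cast sits flat in its pan, and the fingers straddle the half cast, centred. I'll descend and grip.

jog_arm:
  rows:
    - [0.4,0,0,0.04,0,0,0]
    - [0.4,0,0,0.08,0,0,0]
    - [0.4,0,0,0.11,0,0,0]
    - [0.4,0,0,0.123,0,0,0]
    - [0.4,0,0,0.123,0,0,0]

```text
clock: 8.57
ee_pos: [652.7, 53.7, 1.3]
ee_rot: [0.325, 0.946, -0.0, -0.001]
ft_force: [-0.2, -0.5, 0.3]
finger_gap: 59.8
gripper_force: 0.0
```

jog_arm:
  rows:
    - [0.2,0,0,0,0,0,0]
    - [0,0,0,0,0,0,0]
    - [-0.2,0,0,0,0,0,0]
    - [-0.4,0,0,0,0,0,0]
    - [-0.5,0,0,0,0,0,0]

```text
clock: 8.98
ee_pos: [654.2, 53.8, 3.4]
ee_rot: [0.325, 0.946, 0.0, 0.001]
ft_force: [-0.4, 0.1, 3.8]
finger_gap: 28.6
gripper_force: 40.7
```

jog_arm:
  rows:
    - [-0.5,0,0,0,0,0,0]
    - [-0.5,0,0,0,0,0,0]
    - [-0.5,0,0,0,0,0,0]

```text
clock: 9.23
ee_pos: [654.2, 53.8, 3.4]
ee_rot: [0.325, 0.946, 0.0, 0.001]
ft_force: [-0.7, 0.5, 5.6]
finger_gap: 29.0
gripper_force: 40.9
```

jog_arm:
  rows:
    - [-0.5,0,0,-0.04,0,0,0]
    - [-0.5,0,0,-0.12,0,0,0]
    - [-0.5,0,0,-0.22,0,0,0]
    - [-0.5,0,0,-0.32,0,0,0]
    - [-0.5,0,0,-0.387,0,0,0]

```text
clock: 9.65
ee_pos: [654.3, 53.7, 122.1]
ee_rot: [0.325, 0.946, 0.0, 0.001]
ft_force: [-0.3, -0.1, -0.5]
finger_gap: 28.9
gripper_force: 40.2
```

jog_arm:
  rows:
    - [-0.5,-0.03,-0.045,0,0,0,0.005]
    - [-0.5,-0.075,-0.117,0,0,0,0.012]
    - [-0.5,-0.125,-0.194,0,0,0,0.02]
    - [-0.5,-0.175,-0.272,0,0,0,0.028]
    - [-0.5,-0.229,-0.355,-0.001,0,0,0.037]

```text
clock: 10.07
ee_pos: [641.1, -73.9, 118.6]
ee_rot: [0.434, 0.901, -0.0, -0.001]
ft_force: [-0.1, 0.3, -0.3]
finger_gap: 29.1
gripper_force: 40.3
```

jog_arm:
  rows:
    - [-0.5,-0.061,-0.058,0,0,0,0.0075]
    - [-0.5,-0.122,-0.117,0,0,0,0.015]
    - [-0.5,-0.183,-0.175,0,0,0,0.022]
    - [-0.5,-0.244,-0.234,0,0,0,0.03]
    - [-0.5,-0.305,-0.292,-0.001,0,0,0.0371]

```text
clock: 10.48
ee_pos: [629.7, -200.4, 118.8]
ee_rot: [0.536, 0.844, -0.0, -0.001]
ft_force: [0.9, -0.6, -0.5]
finger_gap: 28.7
gripper_force: 40.2
```

jog_arm:
  rows:
    - [-0.5,-0.09,-0.053,0,0,0,0.009]
    - [-0.5,-0.18,-0.106,0,0,0,0.018]
    - [-0.5,-0.26,-0.152,0,0,0,0.027]
    - [-0.5,-0.33,-0.193,0,0,0,0.034]
    - [-0.5,-0.365,-0.214,-0.002,0,0,0.037]

```text
clock: 10.9
ee_pos: [618.4, -328.3, 119.4]
ee_rot: [0.631, 0.776, -0.0, -0.0]
ft_force: [-0.3, -0.5, -0.6]
finger_gap: 28.9
gripper_force: 40.2
```

jog_arm:
  rows:
    - [-0.5,0,0,0.03,0,0,0]
    - [-0.5,0,0,0.1,0,0,0]
    - [-0.5,0,0,0.17,0,0,0]
    - [-0.5,0,0,0.24,0,0,0]
    - [-0.5,0,0,0.267,0,0,0]

```text
clock: 11.32
ee_pos: [617.7, -322.7, 36.1]
ee_rot: [0.629, 0.778, -0.0, -0.003]
ft_force: [-0.3, 0.2, -0.8]
finger_gap: 28.9
gripper_force: 40.2
```

Run:
```python
from h import *
o=[]
for n,w,r in(("top",(530,190),80),("scene",(160,290),80)):
    im=vision.camera(n);x,y=w[0]-r,w[1]-r
    o.append(np.clip(cv2.resize(im[y:y+2*r,x:x+2*r],(400,400),interpolation=cv2.INTER_CUBIC)*1.6,0,255).astype(np.uint8))
cv2.imwrite("pics/g4.png",np.hstack(o)); s=env.sense();print(s["ee_pos"],s["ee_rot"],s["finger_gap"])
```

```text
[ 618.34791753 -323.22481758   37.49979709] [ 6.28693590e-01  7.77649679e-01 -3.35538325e-04 -2.28773329e-03] 28.939313312876337
```

View pics/g4.png

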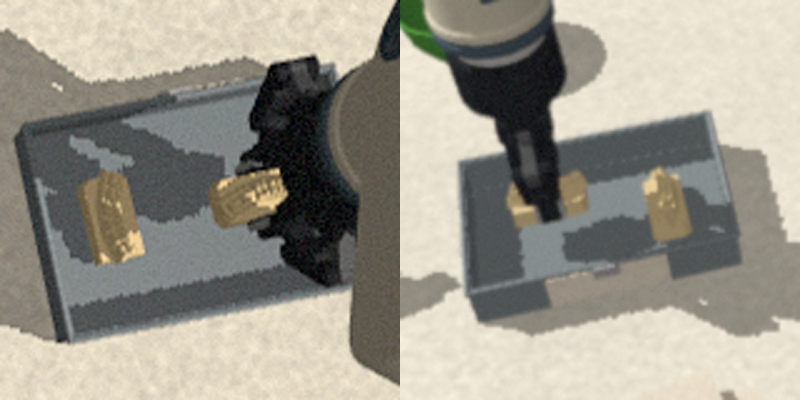

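The half cast is held level over the free right half, well clear of the lower. I'll lower it, release and retreat.

jog_arm:
  rows:
    - [-0.5,0,0,0.03,0,0,0]
    - [-0.5,0,0,0.06,0,0,0]
    - [-0.5,0,0,0.085,0,0,0]
    - [-0.5,0,0,0.098,0,0,0]
    - [-0.5,0,0,0.103,0,0,0]

```text
clock: 11.83
ee_pos: [619.5, -324.9, 8.2]
ee_rot: [0.629, 0.777, -0.0, -0.0]
ft_force: [-0.2, -0.5, 0.3]
finger_gap: 28.7
gripper_force: 40.2
```

jog_arm:
  rows:
    - [-0.5,0,0,0.004,0,0,0]
    - [-0.5,0,0,0.008,0,0,0]
    - [-0.5,0,0,0.009,0,0,0]
    - [-0.5,0,0,0.009,0,0,0]
    - [-0.5,0,0,0.009,0,0,0]

```text
clock: 12.25
ee_pos: [620.0, -325.3, 6.6]
ee_rot: [0.629, 0.777, 0.0, 0.0]
ft_force: [-0.1, -0.8, -0.7]
finger_gap: 28.4
gripper_force: 40.3
```

jog_arm:
  rows:
    - [-0.2,0,0,0.001,0,0,0]
    - [0,0,0,0.001,0,0,0]
    - [0.2,0,0,0.001,0,0,0]
    - [0.2,0,0,0.001,0,0,0]
    - [0.2,0,0,0.001,0,0,0]

```text
clock: 12.67
ee_pos: [619.9, -325.2, 6.0]
ee_rot: [0.629, 0.777, 0.0, 0.0]
ft_force: [-0.2, 0.2, 0.5]
finger_gap: 51.5
gripper_force: 0.0
```

jog_arm:
  rows:
    - [0.2,0,0,-0.03,0,0,0]
    - [0.2,0,0,-0.1,0,0,0]
    - [0.2,0,0,-0.2,0,0,0]
    - [0.2,0,0,-0.3,0,0,0]
    - [0.2,0,0,-0.38,0,0,0]

```text
clock: 13.08
ee_pos: [620.4, -325.4, 122.9]
ee_rot: [0.629, 0.777, 0.0, 0.001]
ft_force: [0.5, 0.1, 0.1]
finger_gap: 51.2
gripper_force: 0.0
```

```bash
python3 -c "
from plan import *
plan([(680,-77,120,8),(680,-77,40,8),(680,-77,1,8),(680,-77,121,8),(473,34,120,79),(473,34,40,79)],[620,-325.1,120.1,102])"
```

```text
from [ 620.  -325.1  120.1] 102
[0.256, 0.123, 0.0] 0.087 -> [ 640.1 -242.3  120.1] 70.7
[0.282, -0.029, 0.0] 0.0871 -> [ 659.9 -159.6  120.1] 39.3
[0.226, -0.171, 0.0] 0.087 -> [679.8 -76.9 120.1] 8.0
[0.0, 0.0, 0.267] 0.0 -> [679.8 -76.9  40. ] 8.0
[0.0, 0.0, 0.13] 0.0 -> [679.8 -76.9   1. ] 8.0
[0.0, 0.0, -0.4] 0.0 -> [679.8 -76.9 121. ] 8.0
[-0.21, -0.154, 0.001] -0.0657 -> [611.  -40.  120.7] 31.7
[-0.131, -0.226, 0.001] -0.0658 -> [542.   -2.9 120.4] 55.3
[-0.03, -0.259, 0.001] -0.0657 -> [473.   33.9 120.1] 79.0
[0.0, 0.0, 0.267] -0.0 -> [473.   33.9  40. ] 79.0
```

jog_arm:
  rows:
    - [0.6,0.05,0.025,0,0,0,0.017]
    - [0.6,0.1,0.05,0,0,0,0.035]
    - [0.6,0.15,0.073,0,0,0,0.052]
    - [0.6,0.2,0.097,0,0,0,0.07]
    - [0.6,0.256,0.123,0,0,0,0.087]

```text
clock: 13.5
ee_pos: [640.2, -242.0, 120.9]
ee_rot: [0.817, 0.576, 0.0, 0.0]
ft_force: [0.3, 0.2, 0.4]
finger_gap: 68.3
gripper_force: 0.0
```

jog_arm:
  rows:
    - [0.6,0.056,-0.006,0,0,0,0.017]
    - [0.6,0.113,-0.012,0,0,0,0.035]
    - [0.6,0.169,-0.017,0,0,0,0.052]
    - [0.6,0.226,-0.023,0,0,0,0.07]
    - [0.6,0.282,-0.029,0,0,0,0.0871]

```text
clock: 13.92
ee_pos: [660.0, -158.8, 120.8]
ee_rot: [0.943, 0.334, 0.0, 0.0]
ft_force: [0.5, 0.5, 0.3]
finger_gap: 68.3
gripper_force: 0.0
```

jog_arm:
  rows:
    - [0.6,0.045,-0.034,0,0,0,0.017]
    - [0.6,0.09,-0.068,0,0,0,0.035]
    - [0.6,0.14,-0.105,0,0,0,0.052]
    - [0.6,0.19,-0.14,0,0,0,0.07]
    - [0.6,0.226,-0.171,0,0,0,0.087]

```text
clock: 14.33
ee_pos: [680.2, -75.6, 120.8]
ee_rot: [0.998, 0.067, 0.0, -0.0]
ft_force: [0.4, 0.4, -0.9]
finger_gap: 68.4
gripper_force: 0.0
```

jog_arm:
  rows:
    - [0.6,0,0,0.03,0,0,0]
    - [0.6,0,0,0.1,0,0,0]
    - [0.6,0,0,0.17,0,0,0]
    - [0.6,0,0,0.24,0,0,0]
    - [0.6,0,0,0.267,0,0,0]

```text
clock: 14.75
ee_pos: [677.6, -77.4, 37.0]
ee_rot: [0.997, 0.071, -0.002, -0.0]
ft_force: [-0.8, -1.2, -0.1]
finger_gap: 68.6
gripper_force: 0.0
```

Run:
```python
from h import *
o=[]
for n,w,r in(("top",(530,190),80),("scene",(268,305),40)):
    im=vision.camera(n);x,y=w[0]-r,w[1]-r
    o.append(np.clip(cv2.resize(im[y:y+2*r,x:x+2*r],(400,400),interpolation=cv2.INTER_CUBIC)*1.6,0,255).astype(np.uint8))
cv2.imwrite("pics/g5.png",np.hstack(o)); s=env.sense();print(s["ee_pos"],s["ee_rot"],s["finger_gap"])
```

```text
[678.11767088 -77.36625713  38.15914894] [ 9.97500072e-01  7.06445897e-02 -1.70043722e-03 -2.38789309e-04] 68.08704882131723
```

View pics/g5.png

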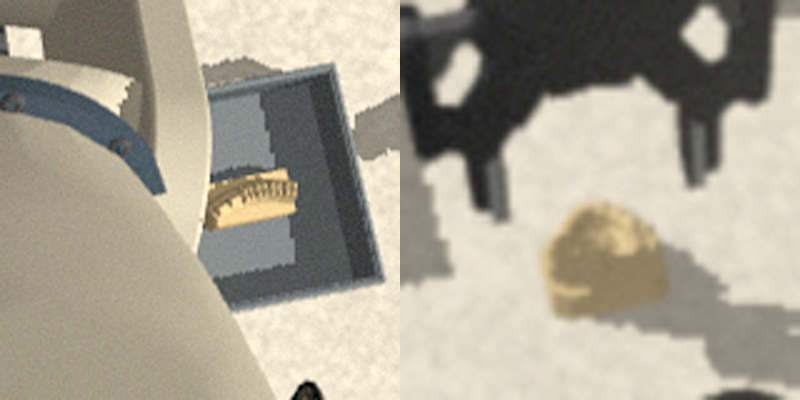

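The half cast lies flat in its pan, and the fingers straddle the child cast (within ~1–2 mm of centre). I'll grip it.

jog_arm:
  rows:
    - [0.6,0,0,0.04,0,0,0]
    - [0.6,0,0,0.08,0,0,0]
    - [0.6,0,0,0.11,0,0,0]
    - [0.6,0,0,0.13,0,0,0]
    - [0.6,0,0,0.13,0,0,0]

```text
clock: 15.27
ee_pos: [678.6, -76.9, -0.8]
ee_rot: [0.998, 0.07, -0.001, -0.0]
ft_force: [-0.6, 0.3, 0.2]
finger_gap: 68.2
gripper_force: 0.0
```

jog_arm:
  rows:
    - [0.4,0,0,0,0,0,0]
    - [0.3,0,0,0,0,0,0]
    - [0.1,0,0,0,0,0,0]
    - [-0.1,0,0,0,0,0,0]
    - [-0.2,0,0,0,0,0,0]

```text
clock: 15.68
ee_pos: [680.4, -77.1, 1.9]
ee_rot: [0.998, 0.07, 0.001, 0.0]
ft_force: [-0.4, 0.2, 5.2]
finger_gap: 45.1
gripper_force: 41.3
```

jog_arm:
  rows:
    - [-0.2,0,0,0,0,0,0]
    - [-0.2,0,0,0,0,0,0]
    - [-0.2,0,0,0,0,0,0]

```text
clock: 15.93
ee_pos: [680.4, -77.0, 1.9]
ee_rot: [0.998, 0.07, 0.001, 0.0]
ft_force: [-0.2, -0.4, 5.3]
finger_gap: 45.1
gripper_force: 41.3
```

jog_arm:
  rows:
    - [-0.2,0,0,-0.04,0,0,0]
    - [-0.2,0,0,-0.12,0,0,0]
    - [-0.2,0,0,-0.22,0,0,0]
    - [-0.2,0,0,-0.33,0,0,0]
    - [-0.2,0,0,-0.4,0,0,0]

```text
clock: 16.35
ee_pos: [680.6, -77.1, 124.7]
ee_rot: [0.998, 0.07, 0.001, 0.0]
ft_force: [0.8, 0.2, 0.2]
finger_gap: 45.2
gripper_force: 41.0
```

jog_arm:
  rows:
    - [-0.2,-0.03,-0.022,0,0,0,-0.01]
    - [-0.2,-0.07,-0.051,0,0,0,-0.022]
    - [-0.2,-0.115,-0.084,0,0,0,-0.036]
    - [-0.2,-0.16,-0.117,0,0,0,-0.05]
    - [-0.2,-0.21,-0.154,0.001,0,0,-0.0657]

```text
clock: 16.77
ee_pos: [610.2, -39.8, 121.4]
ee_rot: [0.961, 0.275, 0.0, 0.0]
ft_force: [0.7, -0.0, -0.5]
finger_gap: 45.3
gripper_force: 40.9
```

jog_arm:
  rows:
    - [-0.2,-0.026,-0.045,0,0,0,-0.013]
    - [-0.2,-0.052,-0.09,0,0,0,-0.026]
    - [-0.2,-0.079,-0.136,0,0,0,-0.039]
    - [-0.2,-0.105,-0.181,0,0,0,-0.053]
    - [-0.2,-0.131,-0.226,0.001,0,0,-0.0658]

```text
clock: 17.18
ee_pos: [541.0, -2.6, 121.0]
ee_rot: [0.885, 0.466, 0.0, 0.0]
ft_force: [-0.5, -0.3, 0.1]
finger_gap: 45.3
gripper_force: 40.9
```

jog_arm:
  rows:
    - [-0.2,-0.007,-0.06,0,0,0,-0.015]
    - [-0.2,-0.014,-0.12,0,0,0,-0.03]
    - [-0.2,-0.021,-0.18,0,0,0,-0.045]
    - [-0.2,-0.027,-0.235,0,0,0,-0.058]
    - [-0.2,-0.03,-0.259,0.001,0,0,-0.0657]

```text
clock: 17.6
ee_pos: [470.5, 34.4, 120.4]
ee_rot: [0.77, 0.638, -0.0, -0.0]
ft_force: [0.4, -0.8, -0.3]
finger_gap: 45.0
gripper_force: 40.9
```

jog_arm:
  rows:
    - [-0.2,0,0,0.03,0,0,0]
    - [-0.2,0,0,0.1,0,0,0]
    - [-0.2,0,0,0.17,0,0,0]
    - [-0.2,0,0,0.24,0,0,0]
    - [-0.2,0,0,0.267,0,0,0]

```text
clock: 18.02
ee_pos: [471.9, 33.5, 37.7]
ee_rot: [0.772, 0.635, -0.001, -0.001]
ft_force: [-0.6, -0.1, 0.0]
finger_gap: 45.2
gripper_force: 41.0
```

Run:
```python
from h import *
o=[]
for n,w,r in(("top",(355,283),80),("scene",(293,237),80)):
    im=vision.camera(n);x,y=w[0]-r,w[1]-r
    o.append(np.clip(cv2.resize(im[y:y+2*r,x:x+2*r],(400,400),interpolation=cv2.INTER_CUBIC)*1.6,0,255).astype(np.uint8))
cv2.imwrite("pics/g6.png",np.hstack(o)); s=env.sense();print(s["ee_pos"],s["ee_rot"],s["finger_gap"])
```

```text
[471.94222208  33.55848662  38.57257811] [ 0.77197038  0.63565689 -0.00117459 -0.00082329] 44.82671050917171
```

View pics/g6.png

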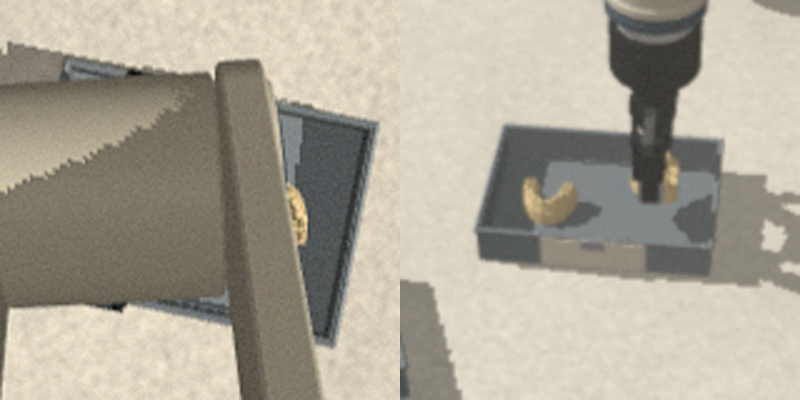

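The child cast is over the free half, clear of the walls and the lower. I'll lower it.

jog_arm:
  rows:
    - [-0.2,0,0,0.03,0,0,0]
    - [-0.2,0,0,0.06,0,0,0]
    - [-0.2,0,0,0.085,0,0,0]
    - [-0.2,0,0,0.105,0,0,0]
    - [-0.2,0,0,0.11,0,0,0]

```text
clock: 18.53
ee_pos: [472.3, 33.8, 6.0]
ee_rot: [0.772, 0.636, -0.0, -0.0]
ft_force: [0.1, -0.7, -0.6]
finger_gap: 45.0
gripper_force: 41.0
```

jog_arm:
  rows:
    - [-0.2,0,0,0.004,0,0,0]
    - [-0.2,0,0,0.007,0,0,0]
    - [-0.2,0,0,0.009,0,0,0]
    - [-0.2,0,0,0.009,0,0,0]
    - [-0.2,0,0,0.009,0,0,0]

```text
clock: 18.95
ee_pos: [472.8, 33.8, 4.8]
ee_rot: [0.772, 0.636, 0.0, 0.0]
ft_force: [-2.2, -0.0, 5.3]
finger_gap: 45.1
gripper_force: 41.6
```

In contact with the floor. I'll release, lift, then swing clear for a final look.

jog_arm:
  rows:
    - [0.2,0,0,0,0,0,0]
    - [0.3,0,0,0,0,0,0]
    - [0.45,0,0,0,0,0,0]
    - [0.45,0,0,0,0,0,0]
    - [0.45,0,0,0,0,0,0]

```text
clock: 19.37
ee_pos: [472.8, 33.8, 4.2]
ee_rot: [0.772, 0.636, 0.0, 0.0]
ft_force: [0.5, 0.1, 0.4]
finger_gap: 62.1
gripper_force: 0.0
```

jog_arm:
  rows:
    - [0.45,0,0,-0.03,0,0,0]
    - [0.45,0,0,-0.12,0,0,0]
    - [0.45,0,0,-0.25,0,0,0]
    - [0.45,0,0,-0.38,0,0,0]
    - [0.45,0,0,-0.5,0,0,0]

```text
clock: 19.78
ee_pos: [472.3, 33.8, 156.7]
ee_rot: [0.772, 0.636, 0.0, 0.0]
ft_force: [0.9, 0.5, 0.1]
finger_gap: 62.0
gripper_force: 0.0
```

```bash
python3 -c "
from plan import *
plan([(330,-480,200,30)])"
```

```text
from [472.3  33.8 156.7] 79.01
[-0.591, -0.046, -0.048] 0.0454 -> [ 425.  -137.6  171.1] 62.7
[-0.579, 0.121, -0.048] 0.0454 -> [ 377.5 -308.6  185.5] 46.3
[-0.523, 0.28, -0.048] 0.0453 -> [ 329.9 -480.1  199.9] 30.0
```

jog_arm:
  rows:
    - [0.45,-0.12,-0.01,-0.01,0,0,0.009]
    - [0.45,-0.24,-0.02,-0.02,0,0,0.018]
    - [0.45,-0.36,-0.03,-0.03,0,0,0.027]
    - [0.45,-0.48,-0.04,-0.04,0,0,0.036]
    - [0.45,-0.59,-0.046,-0.048,0,0,0.0454]

```text
clock: 20.2
ee_pos: [424.5, -138.8, 169.6]
ee_rot: [0.855, 0.519, 0.0, 0.0]
ft_force: [0.5, -0.3, -0.5]
finger_gap: 61.8
gripper_force: 0.0
```

jog_arm:
  rows:
    - [0.45,-0.12,0.024,-0.01,0,0,0.009]
    - [0.45,-0.24,0.048,-0.02,0,0,0.018]
    - [0.45,-0.36,0.072,-0.03,0,0,0.027]
    - [0.45,-0.48,0.096,-0.04,0,0,0.036]
    - [0.45,-0.58,0.12,-0.048,0,0,0.0454]

```text
clock: 20.62
ee_pos: [376.4, -310.5, 184.0]
ee_rot: [0.92, 0.392, 0.0, 0.0]
ft_force: [0.9, -0.3, -0.6]
finger_gap: 61.9
gripper_force: 0.0
```

jog_arm:
  rows:
    - [0.45,-0.13,0.07,-0.01,0,0,0.011]
    - [0.45,-0.26,0.14,-0.02,0,0,0.022]
    - [0.45,-0.39,0.21,-0.03,0,0,0.033]
    - [0.45,-0.48,0.26,-0.04,0,0,0.041]
    - [0.45,-0.52,0.28,-0.048,0,0,0.045]

```text
clock: 21.03
ee_pos: [329.1, -484.0, 198.6]
ee_rot: [0.966, 0.257, -0.0, 0.002]
ft_force: [0.9, 0.1, 1.3]
finger_gap: 62.0
gripper_force: 0.0
```

jog_arm:
  rows:
    - [0.45,0,0,0,0,0,0]
    - [0.45,0,0,0,0,0,0]
    - [0.45,0,0,0,0,0,0]

```text
clock: 21.28
ee_pos: [330.6, -477.7, 197.3]
ee_rot: [0.966, 0.26, -0.0, -0.001]
ft_force: [-0.3, -0.3, -0.3]
finger_gap: 62.1
gripper_force: 0.0
```

Run:
```python
from h import *
im=vision.camera("top");cv2.imwrite("pics/end.png",np.clip(im[100:360,80:640]*1.6,0,255).astype(np.uint8));s=env.sense();print(s["ee_pos"],s["dq"].round(3))
for c in blobs("top",im,60,255,350,3000):print(c.mean(0).round(1))
```

```text
[ 330.73360893 -477.55807858  197.27840809] [ 0.006  0.001 -0.    -0.001 -0.004  0.   ]
[114.  377.5]
[621.8 339.8]
[184.3 313.2]
[384.8 287.2]
[324.1 277.3]
[147.3 199.6]
[204.4 199.4]
[493.9 197.3]
[548.6 189.4]
[  5.7 171.7]
[368.3  67.2]
```

View pics/end.png

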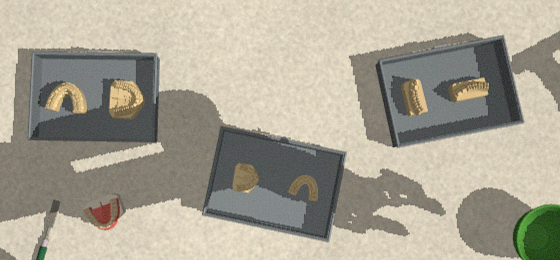

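All three uppers lie flat in the right pans (px 204,199; 324,277; 549,189). The lowers and the denture are at the same pixels as at the start.

```bash
python3 -c "
from bench import env
print(env.finish_job())"
```

```text
the job is handed in; nothing more can be done
None
```

All three upper casts were set down flat, teeth up, in their matching pans, and the job was handed in at about 21 s; the final picture shows the lower casts and denture unmoved, but the hand-in returned no verdict.

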